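Seal a tablet card in the screw press

TASK

Seal the tablet card in the bench screw press: slide its tray in under the screw, gently, until it is home against the stop, then wind the crank clockwise until the screw's foot just touches the steel plate on the card and give it a further quarter turn, no more. Let go and leave it clamped like that; leave the bottle, the vial and the carton alone.

Things in the scene. Friction and masses are not known exactly. Their poses are not given: they have to be found in the camera images.
- press: Bench screw press, fixed: white base 200 x 230 x 30 mm, a steel column at each side, white crosshead, vertical screw with a crank on top and a sprung round foot below it. Origin on the screw axis at bench level; x runs along the tray's rails into the press, y left, z up. Bed top 30 mm above the bench, rails 42 mm, column tops 190 mm.
- head: White crosshead with the screw, crank and foot, clamped on the columns at a height that differs each time. Origin on the screw axis at the crosshead's underside, 117 to 127 mm above the bench; crosshead 60 mm deep (x), 235 mm wide (y), 34 mm thick. How many turns it takes until the foot touches the plate is not known (0.4 to 1.6); it must be felt.
- stop: Steel stop bar, 12 x 90 x 16 mm, across the back of the bed, fixed to the press (its frame is the press's). The tray's far edge rests against it when the tray is home.
- tray: Flat aluminium tray with a white tablet card in it and the plate on top: 112 mm along x, 106 mm wide, 28 mm high at its rim, about 0.6 kg, loose on the bed between the rails (3 mm play in all); pushing it takes up to about 13 N. Origin under its middle, axes as the press's. It starts drawn out by 30 to 55 mm; when home its origin lies on the screw axis, 30 mm above the bench.
- plate: Loose steel pressing plate, 83 x 94 x 10 mm, 0.6 kg, lying on the card inside the tray's rim, with a dark wear disc (40 mm across, 2 mm high) that comes under the screw's foot when the tray is home. Origin under its middle. It rides in with the tray and stays there.
- tray_grip (a point): Centre of the tray's black upright grip: a blade 38 mm long (along the press's x), 14 mm thick (along y), 40 mm high, 120 mm in front (-x) of the tray's middle and 62 mm above the bench. The bottom of the blade is 42 mm above the bench.
- knob_centre (a point): Centre of the upright black crank knob, 25 mm across and 48 mm high, that spins freely on its pin, 55 mm from the screw axis. The crank may start at many angles, this point 240 to 265 mm above the bench. The top of crank arm and hub lies 22 mm or more below this point.
- crank_hub (a point): Top of the crank's hub, on the screw axis. Turning the crank clockwise seen from above winds screw, crank, knob and foot down together, 20 mm a turn. Free, it takes 1 N or so at the knob; from the touch on, 3 to 5 N more at once (to be read along the knob's path; a hand at rest may read less) and slowly growing. The screw stays where it is left, springing back a few degrees.
- amber_bottle: Bystander: brown glass bottle with white cap, 42 mm across, 75 mm high, standing left of the press. Origin under its middle.
- vial: Bystander: small clear vial with metal cap, 24 mm across, 42 mm high, standing at the left front of the press. Origin under its middle.
- card_carton: Bystander: white carton with a blue band, 110 x 85 x 60 mm, right of the press. Origin under its middle.
Not all that is in view belongs to the job. There is more than one size of the tray; the job needs the middle-sized. Several things have the shape of the plate; the one meant has the colours described above.

How it is judged:
By the outcome, as a careful person would: the job done as asked, in the order asked, and still so for the second after the job is handed in, with the robot touching nothing.
It also fails if it takes over 72 s, if anything falls off the work surface, if the arm or the gripper's body presses on something with over 40 N, if the wrist force passes 120 N, or if a joint passes its speed limit or range.

ROBOT

A 7-joint arm with a two-finger parallel gripper is mounted at the origin on the work surface. World frame = base frame: x ahead of the robot, y to its left, z up, the work surface at z = 0. Lengths are in m, angles in rad, forces in N, time in s.
With the tool pointing down it reaches from about 0.4 to 0.85 m from the base axis. Payload 10.4 kg.
Tool frame: the origin (TCP) lies on the mounting face of the last link; the fingertips stand 173 mm ahead of it and the grasp point (between the pads) lies 155 mm ahead of it (manip.tip_extent is the distance from the TCP to the fingertips, in m); z points along the fingers, y is the line along which they close (so a half turn about z gives the same grasp; the last joint's range is limited). The gripper opens to 85 mm and grips with 20 to 120 N. Pads are 22 mm wide; open, the fingers measure 114 mm over their backs; the gripper's body (76 mm by 85 mm) begins 54 mm behind the grasp point. The pads swing forward as they close: fully open they stand 13 mm farther back than shut.
Start: joints at [1.327, 0.332, -0.065, 1.46, 0.022, 1.35, -0.088], TCP at [0.137, -0.61, 0.405] pointing down, gripper open.
Joint ranges: [-2.6, 2.6], [-0.5, 2.12], [-1.47, 1.34], [0.16, 2.42], [-1.27, 4.41], [0.06, 2.06], [-2.6, 2.6]. Speed limits (rad/s): [2.22, 2.22, 2.79, 2.79, 3.14, 3.14, 3.14].

INTERFACE

Orientations are given as a unit quaternion [x, y, z, w].
In Python, from workcell import manip gives the robot as it stands.
- The arm moves only by the tool move_arm, never from a script. Its argument "plan" is one flat list of numbers, 7 for each row, row after row: the turn, a rotation vector about the tool's x, y, z in rad, then the shift along the tool's x, y, z in m, then the finger opening in m, from 0 to 0.0854. In form: [ax, ay, az, dx, dy, dz, gripper, ax, ay, az, dx, dy, dz, gripper, ...]. A call has 1 to 12 rows; each row is the pose to reach, as a shift and turn from the pose commanded when the call began, along the tool's axes at that moment; what a row does not reach only later rows make up. A row lasts 1/8 s, in which the tool goes at most 62.5 mm and 10.7 degrees, less where a joint would pass 70% of its speed; a pose out of reach is approached as far as the arm can. A call with a gripper value outside its range is refused whole. The fingers move at their own pace and stop on an object; "squeeze" is the grip in N (left out, the last holds). Time passes only in rows, so rows that repeat a pose let the fingers close. It gives the time, the measured TCP pose, the force, the opening and the grip force at its end, in the units of the state.
- manip.get_obs(): the state, without advancing time (a new reading comes with each control period).
- manip.camera(name): name is "scene" or "top"; returns a dict with "color" (400x640x3 uint8, red, green, blue), "fx", "fy", "cx", "cy" (pixels), "dist" ([k1, k2, p1, p2, k3] as OpenCV has them; the pictures are not rectified), "cam_to_world" (4x4, takes a point from camera to world coordinates). Camera axes: x right, y down, z forward; pixel columns grow to the right and rows downward; lengths in m; the calibration is good to about 2 mm. A picture is of the moment at which its call begins. There is no depth.
- manip.hand_in(): hands the job in; it is judged then, once.
Trained networks look in a picture, given as the dict that the camera call returned (one of the last four; its "shot" number tells which), for a name from the list of things; names that differ only in an ending like _2 or _b are one class to them, and where a whole thing is asked for, a point or a joint stands for the part that bears it (a point fixed in the world has none). Each returns a list of dicts, best first, with "conf" (0 to 1); they miss things now and then, are a little off and sometimes report something else, mostly with a low value. They report only what shows in the picture. A call takes as long as a camera call. They do not tell look-alikes from the thing itself.
- manip.look_for(picture, label): "position" ([x, y, z] in m, in the coordinates of the camera as it stood for that picture, good to about 4 mm: the middle of the surface that is visible of it).
- manip.silhouettes(picture, label): "pixels" (400x640 bool, what is visible of it).
- manip.tip_of(picture, label): "position" ([x, y, z] in m, in the coordinates of the camera as it stood for that picture, good to about 4 mm: a listed point, or the origin of a listed thing).
The state is a dict: "clock": time; "joint_pos": joint angles; "joint_velocities": joint speeds; "tau": joint torques, N m; "position": TCP position; "ee_rot": TCP orientation; "ft_force": force on the tool from outside, world axes, zero at the start; "torque": the same for the moment, N m; "grip_width": opening from 0.0 (shut) to 1.0 (fully open); "grasp_force": force on a finger pad.
Only numpy, scipy, OpenCV 4.12 (cv2) and the standard library are available. Lean on these libraries where they do the work, as an engineer would, in place of code of your own. Each camera call takes 0.05 s, during which the arm holds its last target. There are 200 camera calls.

## Working session

There is one attempt and no reset: what is moved stays moved. The work goes in short steps, Python scripts to look and compute and a tool call to move; the robot and the scene stay as the last step left them, time stands still between calls to the robot, and variables do not carry over. Pictures are saved under pics/ and viewed, at most 10 in all, crops included, and the job is handed in when it is done.

Besides the shell and the picture viewer there is one more tool, called after "Call:" as name(argument=value, ...), one argument or row to a line, values as JSON. move_arm: Moves the arm, as the interface text tells. Its arguments: {"type":"object","properties":{"plan":{"type":"array","items":{"type":"number"}},"squeeze":{"type":"number"}},"required":["plan"]}

```bash
mkdir -p pics; ls; cat > h.py <<'E'
import numpy as np,cv2
from scipy.spatial.transform import Rotation as R
from workcell import manip
def w(c,p): return (c["cam_to_world"]@np.r_[p,1])[:3]
def proj(c,P):
    M=np.linalg.inv(c["cam_to_world"]); K=np.array([[c["fx"],0,c["cx"]],[0,c["fy"],c["cy"]],[0,0,1.]])
    q=(M[:3,:3]@np.atleast_2d(P).T).T+M[:3,3]
    return cv2.projectPoints(q,np.zeros(3),np.zeros(3),K,np.array(c["dist"],float))[0].reshape(-1,2)
def ray(c,px,z):
    K=np.array([[c["fx"],0,c["cx"]],[0,c["fy"],c["cy"]],[0,0,1.]])
    u=cv2.undistortPoints(np.array([[px]],float),K,np.array(c["dist"],float))[0,0]
    T=c["cam_to_world"]; d=T[:3,:3]@np.r_[u,1]; o=T[:3,3]; return o+d*(z-o[2])/d[2]
E
python3 - <<'E'
from h import *
for n in("scene","top"):
    c=manip.camera(n); cv2.imwrite(f"pics/{n}0.png",c["color"][:,:,::-1])
    print(n,c["cam_to_world"][:3,3].round(3))
    for l in("press","head","stop","tray","plate","tray_grip","knob_centre","crank_hub","amber_bottle","vial","card_carton"):
        for d in manip.tip_of(c,l)[:4]:
            P=w(c,d["position"]); print(l,round(d["conf"],2),P.round(3),proj(c,P).round()[0])
o=manip.get_obs();print(o)
E
```

```text
pics
scene [ 1.125 -0.019  1.123]
press 0.69 [0.622 0.069 0.   ] [325. 254.]
head 0.79 [0.622 0.066 0.12 ] [325. 233.]
stop 0.71 [ 0.618  0.065 -0.   ] [323. 253.]
tray 0.96 [0.591 0.068 0.03 ] [324. 239.]
tray 0.78 [ 0.397 -0.139  0.003] [245. 188.]
tray 0.64 [0.361 0.37  0.004] [416. 164.]
plate 0.71 [0.357 0.055 0.002] [310. 172.]
plate 0.55 [0.591 0.067 0.05 ] [323. 235.]
tray_grip 0.95 [0.466 0.079 0.066] [323. 191.]
tray_grip 0.95 [ 0.483 -0.131  0.026] [247. 210.]
tray_grip 0.91 [0.4   0.201 0.047] [363. 171.]
knob_centre 0.52 [0.672 0.09  0.247] [341. 226.]
crank_hub 0.84 [0.621 0.065 0.225] [326. 212.]
crank_hub 0.27 [0.619 0.064 0.   ] [323. 253.]
amber_bottle 0.51 [0.659 0.264 0.003] [400. 260.]
vial 0.48 [0.553 0.277 0.001] [397. 224.]
card_carton 0.79 [ 0.63  -0.177  0.   ] [233. 265.]
top [0.3   0.068 1.459]
head 0.82 [0.624 0.064 0.118] [314. 190.]
tray 0.96 [0.582 0.072 0.034] [312. 210.]
tray 0.76 [ 0.39  -0.137 -0.001] [382. 273.]
tray 0.73 [0.359 0.37  0.003] [215. 288.]
plate 0.85 [0.352 0.054 0.002] [320. 287.]
plate 0.59 [0.594 0.071 0.049] [312. 205.]
tray_grip
[... 515 characters left out ...]
458,  0.3321877 , -0.06470781,  1.46011621,  0.02162785,
        1.34988475, -0.08852133]), 'joint_velocities': array([-1.00216686e-03, -1.36057812e-04, -8.59555861e-05, -1.19204720e-03,
       -8.03508696e-04,  1.67860298e-03,  3.78969515e-05]), 'tau': array([-9.32528849e-06, -6.25237727e+01,  4.86002583e-02, -3.91825533e+01,
        1.62492919e-02,  1.85559598e-03, -1.04491937e-05]), 'position': array([ 0.13688496, -0.60982834,  0.40473749]), 'ee_rot': array([9.93913346e-01, 1.10164688e-01, 3.03668114e-06, 5.00116888e-05]), 'ft_force': array([-0.26504902,  0.41269769, -0.51400835]), 'torque': array([0.03048016, 0.01180837, 0.04463485]), 'grasp_force': 0.0, 'grip_width': 1.0016895284462346}
```

```bash
python3 - <<'E'
import cv2,numpy as np
a=cv2.imread("pics/scene0.png");b=cv2.imread("pics/top0.png")
ca=cv2.resize(a[140:300,200:440],(800,533),interpolation=cv2.INTER_CUBIC)
cb=cv2.resize(b[140:300,200:440],(800,533),interpolation=cv2.INTER_CUBIC)
cv2.imwrite("pics/sc.png",ca);cv2.imwrite("pics/tc.png",cb)
E
```

```text
(no output)
```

View pics/sc.png

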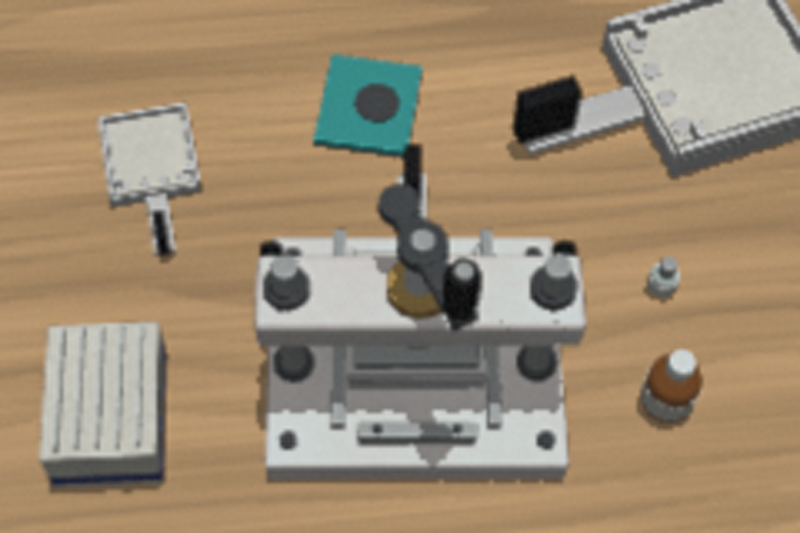

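View pics/tc.png

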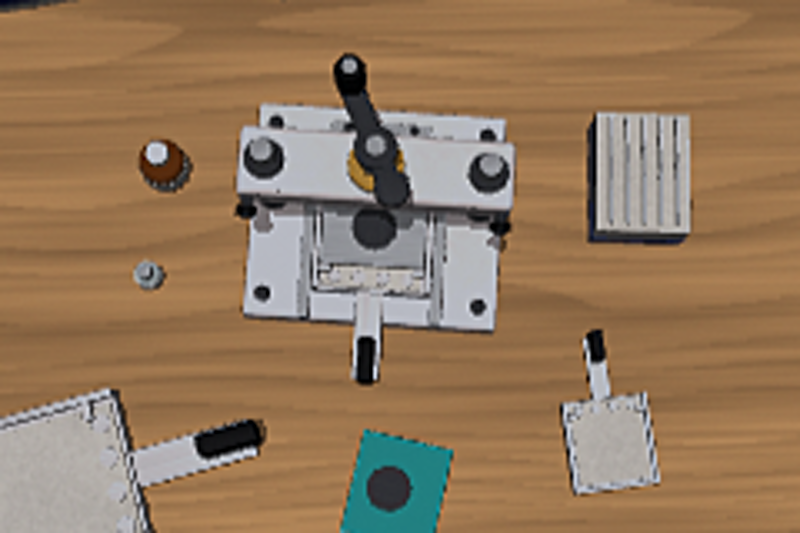

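Tray candidates in the scene picture are the one in the press (324,239, middle-sized), a small one (245,188) and a large one (416,164). I choose the one in the press. Of the plates, the teal one (310,172) is a look-alike. The grey steel one (323,235) with the dark disc, lying in the press tray, is the right one. The close crops confirm both choices. In the top picture the knob's top is at (305,160), the hub at (312,183) and the grip blade at (310,247).

```bash
python3 - <<'E'
from h import *
c=manip.camera("top");s=manip.camera("scene")
f=lambda x,y:(200+x/3.3333,140+y/3.3333)
def tri(a,b):
    A=ray(s,f(*a),0);o1=s["cam_to_world"][:3,3];B=ray(c,f(*b),0);o2=c["cam_to_world"][:3,3]
    d1=A-o1;d2=B-o2;t=np.linalg.lstsq(np.c_[d1,-d2],o2-o1,rcond=None)[0]
    p,q=o1+d1*t[0],o2+d2*t[1];return ((p+q)/2).round(4),np.linalg.norm(p-q).round(4)
print("hubtop",tri((423,238),(376,144)),"knobtop",tri((463,268),(349,64)))
print("cols",tri((285,268),(489,165)),tri((556,266),(265,151)))
fl,fr,br,bl=[ray(c,f(*p),.03)[:2] for p in((245,317),(493,330),(505,122),(260,104))]
print(fl,fr,br,bl, [np.arctan2(*(-(a-b)*[1,-1]))for a,b in((fr,fl),(br,bl))])
print("bladetop",ray(c,f(366,352),.082))
for l in("tray_grip","knob_centre","crank_hub","press","tray"):
  for cam in(c,s):
    for d in manip.tip_of(cam,l)[:3]:
        if d["conf"]>.5:print(l,w(cam,d["position"]).round(4))
m=manip.silhouettes(c,"tray_grip")
for d in m[:3]:
    y,x=np.nonzero(d["pixels"]);print(d["conf"],x.mean(),y.mean(),len(x),x.min(),x.max(),y.min(),y.max())
print(manip.get_obs()["clock"],manip.tip_extent)
E
```

```text
hubtop (array([0.6185, 0.0673, 0.2226]), np.float64(0.0004)) knobtop (array([0.6704, 0.0859, 0.2718]), np.float64(0.001))
cols (array([ 0.6092, -0.0266,  0.1794]), np.float64(0.0016)) (array([0.6261, 0.1603, 0.1806]), np.float64(0.0026))
[0.50996199 0.18980072] [ 0.49183038 -0.03427091] [ 0.68596846 -0.0533321 ] [0.70945796 0.17378335] [np.float64(3.0608497393842455), np.float64(3.0385337014057328)]
bladetop [0.46868123 0.0806135  0.082     ]
tray_grip [0.4658 0.0848 0.0635]
tray_grip [ 0.4763 -0.1266  0.0249]
tray_grip [0.3978 0.2075 0.0455]
tray_grip [0.402  0.2023 0.0437]
tray_grip [0.471  0.0802 0.0634]
tray_grip [ 0.4852 -0.135   0.0237]
knob_centre [0.6719 0.0842 0.246 ]
knob_centre [0.6733 0.0893 0.2465]
crank_hub [0.6206 0.0723 0.2241]
crank_hub [0.6215 0.0639 0.2229]
press [ 0.6222  0.069  -0.0018]
tray [0.3589 0.3695 0.0006]
tray [0.5824 0.0708 0.0353]
tray [ 0.3907 -0.1346 -0.0041]
tray [0.5876 0.0688 0.0304]
tray [0.3613 0.3676 0.0031]
tray [ 0.3948 -0.1407  0.0012]
0.9 310.1322834645669 229.3259842519685 635 293 329 202 255
0.73 219.27574850299402 286.57335329341316 3340 183 277 256 319
0.57 381.71843434343435 270.05429292929296 792 369 396 240 287
1.85 0.1734
```

Call:
move_arm(
  plan=[0,0,0.155,0.06,-0.035,0,0.06,0,0,0.311,0.12,-0.075,0,0.06,0,0,0.311,0.18,-0.115,0,0.06,0,0,0.311,0.24,-0.155,0,0.06,0,0,0.311,0.3135,-0.196,0,0.06,0,0,0.311,0.34,-0.25,0,0.06,0,0,0.311,0.365,-0.31,0,0.06,0,0,0.311,0.39,-0.37,0,0.06,0,0,0.311,0.41,-0.43,0,0.06,0,0,0.311,0.435,-0.49,0,0.06,0,0,0.311,0.455,-0.55,0,0.06,0,0,0.311,0.474,-0.602,0,0.06],
)

```text
clock: 3.35
position: [0.4609, 0.0342, 0.4051]
ee_rot: [0.999, -0.045, 0.001, 0.0]
ft_force: [1.7, -0.9, 0.0]
grip_width: 0.701
grasp_force: 0.0
```

Call:
move_arm(
  plan=[0,0,0,0,0,0.03,0.06,0,0,0,0,0,0.06,0.06,0,0,0,0,0,0.06,0.06],
)

```text
clock: 3.72
position: [0.4604, 0.0321, 0.3433]
ee_rot: [0.999, -0.045, -0.002, -0.0]
ft_force: [-0.1, -1.2, 0.9]
grip_width: 0.705
grasp_force: 0.0
```

```bash
python3 - <<'E'
from h import *
c=manip.camera("top")
cv2.imwrite("pics/t2.png",cv2.resize(c["color"][140:300,200:440,::-1],(800,533),interpolation=cv2.INTER_CUBIC))
o=manip.get_obs();print(o["position"],o["ft_force"])
E
```

```text
[0.46093966 0.03218394 0.34479533] [ 1.11612084 -0.0177134  -0.24773161]
```

View pics/t2.png

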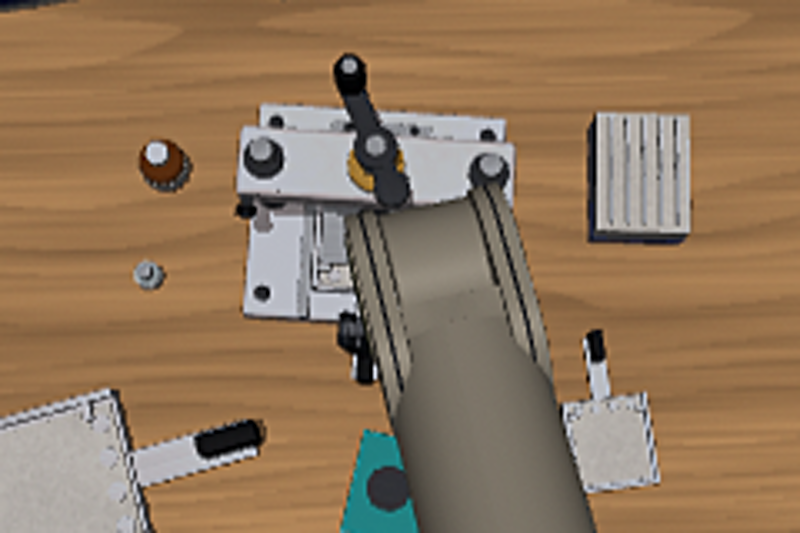

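The gripper is short of the blade in y: the blade is at crop (364,365) and the fingers are at about (350,330). I'll correct sideways and then lower.

Call:
move_arm(
  plan=[0,0,0,0.0025,-0.0495,0,0.06,0,0,0,0.0025,-0.0495,0.0,0.06,0,0,0,0.0025,-0.0495,0.03,0.06,0,0,0,0.0025,-0.0495,0.03,0.06],
)

```text
clock: 4.28
position: [0.4677, 0.0806, 0.3144]
ee_rot: [0.999, -0.045, -0.001, 0.0]
ft_force: [0.4, -0.4, 0.2]
grip_width: 0.703
grasp_force: 0.0
```

```bash
python3 - <<'E'
from h import *
c=manip.camera("scene")
cv2.imwrite("pics/s3.png",cv2.resize(c["color"][110:270,220:460,::-1],(800,533),interpolation=cv2.INTER_CUBIC))
o=manip.get_obs();print(o["position"],o["ft_force"])
E
```

```text
[0.46812858 0.08082596 0.31542999] [ 0.71770262 -0.29230392 -0.6659547 ]
```

View pics/s3.png

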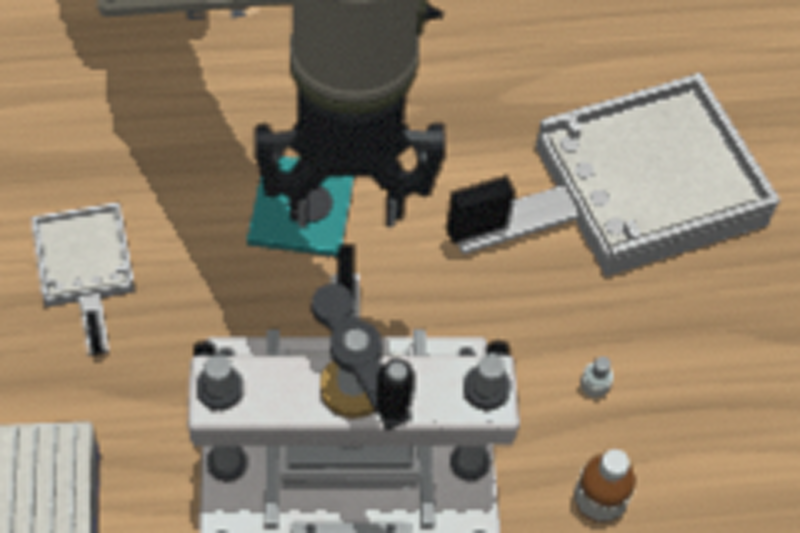

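The fingers, at crop (300,210) and (392,210), straddle the blade at (346,262) and are clear of the press. I'll lower and close.

Call:
move_arm(
  plan=[0,0,0,0,0,0.03,0.06,0,0,0,0,0,0.06,0.06,0,0,0,0,0,0.085,0.06,0,0,0,0,0,0.092,0.06,0,0,0,0,0,0.092,0.0,0,0,0,0,0,0.092,0.0,0,0,0,0,0,0.092,0.0,0,0,0,0,0,0.092,0.0,0,0,0,0,0,0.092,0.0],
  squeeze=30,
)

```text
clock: 5.45
position: [0.4685, 0.0815, 0.2239]
ee_rot: [0.999, -0.045, 0.001, 0.0]
ft_force: [-2.7, -0.3, 7.2]
grip_width: 0.159
grasp_force: 33.3
```

Call:
move_arm(
  plan=[0,0,0,0.002,0,0,0,0,0,0,0.005,0,0,0,0,0,0,0.008,0,0,0,0,0,0,0.011,0,0,0,0,0,0,0.014,0,0,0,0,0,0,0.017,0,0,0,0,0,0,0.02,0,0,0,0,0,0,0.022,0,0,0,0,0,0,0.024,0,0,0],
)

```text
clock: 6.58
position: [0.4897, 0.0805, 0.2235]
ee_rot: [0.999, -0.044, -0.003, 0.001]
ft_force: [-24.5, 1.4, 28.2]
grip_width: 0.16
grasp_force: 36.4
```

Call:
move_arm(
  plan=[0,0,0,0.001,0,0,0,0,0,0,0.002,0,0,0,0,0,0,0.003,0,0,0,0,0,0,0.004,0,0,0],
)

```text
clock: 7.08
position: [0.4937, 0.0802, 0.2236]
ee_rot: [0.999, -0.044, -0.003, 0.001]
ft_force: [-24.2, 1.7, 26.5]
grip_width: 0.161
grasp_force: 36.3
```

Call:
move_arm(
  plan=[0,0,0,0,0,-0.001,0,0,0,0,0,0,-0.002,0,0,0,0,0,0,-0.002,0],
)

```text
clock: 7.45
position: [0.4951, 0.079, 0.2243]
ee_rot: [0.999, -0.045, -0.001, 0.0]
ft_force: [-4.6, 2.2, -5.5]
grip_width: 0.16
grasp_force: 31.7
```

Call:
move_arm(
  plan=[0,0,0,0.001,0,0.0003,0,0,0,0,0.0015,0,0.0003,0,0,0,0,0.002,0,0.0003,0,0,0,0,0.0025,0,0.0003,0],
)

```text
clock: 7.95
position: [0.4984, 0.0784, 0.2243]
ee_rot: [0.999, -0.045, -0.0, 0.0]
ft_force: [-3.7, 1.7, -5.4]
grip_width: 0.156
grasp_force: 31.6
```

Call:
move_arm(
  plan=[0,0,0,0.0005,0,0,0,0,0,0,0.001,0,0,0,0,0,0,0.0015,0,0,0,0,0,0,0.002,0,0,0],
)

```text
clock: 8.45
position: [0.5004, 0.0783, 0.2244]
ee_rot: [0.999, -0.045, 0.0, 0.0]
ft_force: [-5.0, 0.5, -4.6]
grip_width: 0.157
grasp_force: 31.6
```

Call:
move_arm(
  plan=[0,0,0,0.0005,0,0,0,0,0,0,0.001,0,0,0,0,0,0,0.0015,0,0,0,0,0,0,0.002,0,0,0],
)

```text
clock: 8.95
position: [0.5024, 0.0782, 0.2244]
ee_rot: [0.999, -0.045, 0.0, 0.0]
ft_force: [-4.1, 0.7, -4.7]
grip_width: 0.16
grasp_force: 31.6
```

Call:
move_arm(
  plan=[0,0,0,0.0005,0,0,0,0,0,0,0.001,0,0,0,0,0,0,0.001,0,0,0],
)

```text
clock: 9.32
position: [0.5029, 0.0783, 0.2242]
ee_rot: [0.999, -0.045, -0.001, 0.0]
ft_force: [-8.2, 1.8, -3.2]
grip_width: 0.158
grasp_force: 31.8
```

Force is rising, perhaps the stop. One more small nudge will tell.

Call:
move_arm(
  plan=[0,0,0,0.0005,0,0,0,0,0,0,0.001,0,0,0,0,0,0,0.001,0,0,0],
)

```text
clock: 9.7
position: [0.5033, 0.0784, 0.2239]
ee_rot: [0.999, -0.045, -0.002, 0.0]
ft_force: [-14.4, 0.7, -0.5]
grip_width: 0.16
grasp_force: 32.2
```

Call:
move_arm(
  plan=[0,0,0,-0.0008,0,0,0,0,0,0,-0.0008,0,0,0.05,0,0,0,-0.0008,0,0,0.05,0,0,0,-0.0008,0,0,0.05,0,0,0,-0.0008,0,-0.03,0.05,0,0,0,-0.0008,0,-0.08,0.07,0,0,0,0,0,-0.14,0.07,0,0,0,0,0,-0.2,0.07,0,0,0,0,0,-0.246,0.07,0,0,0,0,0,-0.246,0.07],
)

```text
clock: 10.95
position: [0.5049, 0.0785, 0.4743]
ee_rot: [0.999, -0.045, 0.004, -0.0]
ft_force: [0.4, 0.5, -1.7]
grip_width: 0.815
grasp_force: 0.0
```

```bash
python3 - <<'E'
from h import *
c=manip.camera("scene")
cv2.imwrite("pics/s4.png",cv2.resize(c["color"][180:300,240:420,::-1],(800,533),interpolation=cv2.INTER_CUBIC))
o=manip.get_obs();print(o["position"],o["ft_force"])
for l in("knob_centre","crank_hub","tray_grip","tray"):
    for d in manip.tip_of(c,l)[:2]: print(l,d["conf"],w(c,d["position"]).round(4))
E
```

```text
[0.50460246 0.0781745  0.47187839] [ 0.23627584  1.05663537 -0.54162288]
knob_centre 0.51 [0.6727 0.0868 0.2474]
crank_hub 0.66 [0.6186 0.0648 0.2245]
crank_hub 0.19 [0.5001 0.0767 0.0632]
tray_grip 0.72 [ 0.4826 -0.1301  0.0215]
tray_grip 0.68 [0.3986 0.202  0.0447]
tray 0.61 [ 0.3616  0.3668 -0.0006]
tray 0.52 [0.6206 0.0645 0.0316]
```

View pics/s4.png

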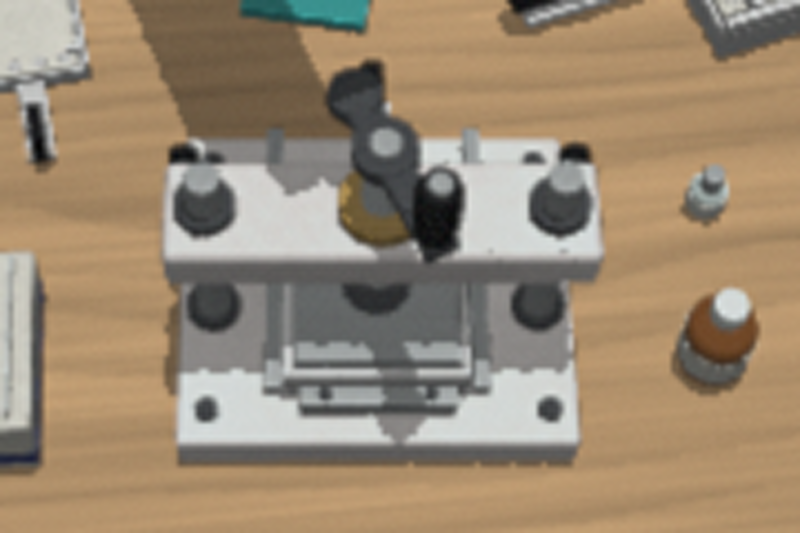

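The picture shows the tray's far edge, at crop (380,375), against the stop bar (375,395), with the wear disc under the screw. The knob is at (437,205). I'll move to the knob now.

Call:
move_arm(
  plan=[0,0,0,0.04,-0.005,0,0.06,0,0,0,0.09,-0.012,0,0.06,0,0,0,0.14,-0.02,0,0.06,0,0,0,0.166,-0.023,0,0.06,0,0,0,0.166,-0.023,0,0.06,0,0,0,0.166,-0.023,0.03,0.06,0,0,0,0.166,-0.023,0.055,0.06,0,0,0,0.166,-0.023,0.066,0.06,0,0,0,0.166,-0.023,0.066,0.06],
)

```text
clock: 12.32
position: [0.6714, 0.0858, 0.4041]
ee_rot: [0.999, -0.045, -0.001, 0.0]
ft_force: [-0.1, 1.1, 0.3]
grip_width: 0.7
grasp_force: 0.0
```

Call:
move_arm(
  plan=[0,0,0,0,0,0,0.02,0,0,0,0,0,0,0.01,0,0,0,0,0,0,0.01,0,0,0,0,0,0,0.01,0,0,0,0,0,0,0.01,0,0,0,0,0,0,0.01],
  squeeze=30,
)

```text
clock: 13.08
position: [0.672, 0.0861, 0.4054]
ee_rot: [0.999, -0.045, 0.001, -0.0]
ft_force: [1.2, 0.6, 5.5]
grip_width: 0.284
grasp_force: 29.6
```

```bash
cat > tab.py <<'E'
import numpy as np,sys
def rows(p0,step,n,r=.0552):
    for k in range(1,n+1):
        a,b=np.radians(p0),np.radians(p0+k*step)
        print("  0,0,0,%.4f,%.4f,%.4f,0.01,"%(r*(np.cos(b)-np.cos(a)),r*(np.sin(b)-np.sin(a)),.02*k*step/360),end="")
    print(" <-",p0)
E
python3 -c "
from tab import *
rows(-24.9,10,6);rows(35.1,10,6)
for i in range(6):rows(95.1+15*i,5,3)"
```

```text
0,0,0,0.0033,0.0090,0.0006,0.01,  0,0,0,0.0049,0.0185,0.0011,0.01,  0,0,0,0.0049,0.0281,0.0017,0.01,  0,0,0,0.0032,0.0376,0.0022,0.01,  0,0,0,-0.0001,0.0467,0.0028,0.01,  0,0,0,-0.0049,0.0550,0.0033,0.01, <- -24.9
  0,0,0,-0.0062,0.0074,0.0006,0.01,  0,0,0,-0.0136,0.0135,0.0011,0.01,  0,0,0,-0.0219,0.0183,0.0017,0.01,  0,0,0,-0.0310,0.0216,0.0022,0.01,  0,0,0,-0.0404,0.0233,0.0028,0.01,  0,0,0,-0.0501,0.0232,0.0033,0.01, <- 35.1
  0,0,0,-0.0048,-0.0006,0.0003,0.01,  0,0,0,-0.0095,-0.0017,0.0006,0.01,  0,0,0,-0.0141,-0.0031,0.0008,0.01, <- 95.1
  0,0,0,-0.0044,-0.0019,0.0003,0.01,  0,0,0,-0.0087,-0.0041,0.0006,0.01,  0,0,0,-0.0128,-0.0067,0.0008,0.01, <- 110.1
  0,0,0,-0.0038,-0.0029,0.0003,0.01,  0,0,0,-0.0074,-0.0062,0.0006,0.01,  0,0,0,-0.0106,-0.0098,0.0008,0.01, <- 125.1
  0,0,0,-0.0029,-0.0038,0.0003,0.01,  0,0,0,-0.0055,-0.0079,0.0006,0.01,  0,0,0,-0.0077,-0.0122,0.0008,0.01, <- 140.1
  0,0,0,-0.0018,-0.0045,0.0003,0.01,  0,0,0,-0.0033,-0.0090,0.0006,0.01,  0,0,0,-0.0043,-0.0138,0.0008,0.01, <- 155.1
  0,0,0,-0.0006,-0.0048,0.0003,0.01,  0,0,0,-0.0008,-0.0096,0.0006,0.01,  0,0,0,-0.0006,-0.0144,0.0008,0.01, <- 170.1
```

Call:
move_arm(
  plan=[0,0,0,0.0033,0.009,0.0006,0.01,0,0,0,0.0049,0.0185,0.0011,0.01,0,0,0,0.0049,0.0281,0.0017,0.01,0,0,0,0.0032,0.0376,0.0022,0.01,0,0,0,-0.0001,0.0467,0.0028,0.01,0,0,0,-0.0049,0.055,0.0033,0.01],
)

```text
clock: 13.82
position: [0.6619, 0.0314, 0.4018]
ee_rot: [0.999, -0.045, 0.001, -0.0]
ft_force: [-0.7, 0.2, 4.1]
grip_width: 0.28
grasp_force: 29.7
```

Call:
move_arm(
  plan=[0,0,0,-0.0062,0.0074,0.0006,0.01,0,0,0,-0.0136,0.0135,0.0011,0.01,0,0,0,-0.0219,0.0183,0.0017,0.01,0,0,0,-0.031,0.0216,0.0022,0.01,0,0,0,-0.0404,0.0233,0.0028,0.01,0,0,0,-0.0501,0.0232,0.0033,0.01],
)

```text
clock: 14.58
position: [0.6097, 0.0132, 0.3984]
ee_rot: [0.999, -0.045, 0.001, -0.0]
ft_force: [0.7, 1.6, 5.3]
grip_width: 0.283
grasp_force: 29.9
```

Call:
move_arm(
  plan=[0,0,0,-0.0048,-0.0006,0.0003,0.01,0,0,0,-0.0095,-0.0017,0.0006,0.01,0,0,0,-0.0141,-0.0031,0.0008,0.01],
)

```text
clock: 14.95
position: [0.5962, 0.0176, 0.3976]
ee_rot: [0.999, -0.045, 0.001, -0.0]
ft_force: [1.3, 1.1, 5.4]
grip_width: 0.282
grasp_force: 29.9
```

Call:
move_arm(
  plan=[0,0,0,-0.0044,-0.0019,0.0003,0.01,0,0,0,-0.0087,-0.0041,0.0006,0.01,0,0,0,-0.0128,-0.0067,0.0008,0.01],
)

```text
clock: 15.32
position: [0.584, 0.0254, 0.3968]
ee_rot: [0.999, -0.045, 0.001, 0.0]
ft_force: [-0.3, 0.2, 5.5]
grip_width: 0.284
grasp_force: 29.9
```

Call:
move_arm(
  plan=[0,0,0,-0.0038,-0.0029,0.0003,0.01,0,0,0,-0.0074,-0.0062,0.0006,0.01,0,0,0,-0.0106,-0.0098,0.0008,0.01],
)

```text
clock: 15.7
position: [0.5744, 0.0361, 0.396]
ee_rot: [0.999, -0.045, 0.001, 0.0]
ft_force: [-0.7, -0.7, 4.9]
grip_width: 0.282
grasp_force: 29.8
```

Call:
move_arm(
  plan=[0,0,0,-0.0029,-0.0038,0.0003,0.01,0,0,0,-0.0055,-0.0079,0.0006,0.01,0,0,0,-0.0077,-0.0122,0.0008,0.01],
)

```text
clock: 16.08
position: [0.5678, 0.0489, 0.3952]
ee_rot: [0.999, -0.045, 0.0, 0.0]
ft_force: [-1.6, 0.1, 5.9]
grip_width: 0.289
grasp_force: 29.8
```

Call:
move_arm(
  plan=[0,0,0,-0.0018,-0.0045,0.0003,0.01,0,0,0,-0.0033,-0.009,0.0006,0.01,0,0,0,-0.0043,-0.0138,0.0008,0.01],
)

```text
clock: 16.45
position: [0.5647, 0.0632, 0.3945]
ee_rot: [0.999, -0.045, 0.0, 0.0]
ft_force: [-1.6, 0.3, 5.9]
grip_width: 0.283
grasp_force: 29.9
```

Call:
move_arm(
  plan=[0,0,0,-0.0006,-0.0048,0.0003,0.01,0,0,0,-0.0008,-0.0096,0.0006,0.01,0,0,0,-0.0006,-0.0144,0.0008,0.01],
)

```text
clock: 16.82
position: [0.5654, 0.0777, 0.3936]
ee_rot: [0.999, -0.045, 0.0, 0.0]
ft_force: [-1.7, 0.1, 6.0]
grip_width: 0.285
grasp_force: 29.9
```

```bash
python3 -c "
from tab import *
for i in range(12):rows(185.1+15*i,5,3)"
```

```text
0,0,0,0.0006,-0.0048,0.0003,0.01,  0,0,0,0.0017,-0.0095,0.0006,0.01,  0,0,0,0.0031,-0.0141,0.0008,0.01, <- 185.1
  0,0,0,0.0019,-0.0044,0.0003,0.01,  0,0,0,0.0041,-0.0087,0.0006,0.01,  0,0,0,0.0067,-0.0128,0.0008,0.01, <- 200.1
  0,0,0,0.0029,-0.0038,0.0003,0.01,  0,0,0,0.0062,-0.0074,0.0006,0.01,  0,0,0,0.0098,-0.0106,0.0008,0.01, <- 215.1
  0,0,0,0.0038,-0.0029,0.0003,0.01,  0,0,0,0.0079,-0.0055,0.0006,0.01,  0,0,0,0.0122,-0.0077,0.0008,0.01, <- 230.1
  0,0,0,0.0045,-0.0018,0.0003,0.01,  0,0,0,0.0090,-0.0033,0.0006,0.01,  0,0,0,0.0138,-0.0043,0.0008,0.01, <- 245.1
  0,0,0,0.0048,-0.0006,0.0003,0.01,  0,0,0,0.0096,-0.0008,0.0006,0.01,  0,0,0,0.0144,-0.0006,0.0008,0.01, <- 260.1
  0,0,0,0.0048,0.0006,0.0003,0.01,  0,0,0,0.0095,0.0017,0.0006,0.01,  0,0,0,0.0141,0.0031,0.0008,0.01, <- 275.1
  0,0,0,0.0044,0.0019,0.0003,0.01,  0,0,0,0.0087,0.0041,0.0006,0.01,  0,0,0,0.0128,0.0067,0.0008,0.01, <- 290.1
  0,0,0,0.0038,0.0029,0.0003,0.01,  0,0,0,0.0074,0.0062,0.0006,0.01,  0,0,0,0.0106,0.0098,0.0008,0.01, <- 305.1
  0,0,0,0.0029,0.0038,0.0003,0.01,  0,0,0,0.0055,0.0079,0.0006,0.01,  0,0,0,0.0077,0.0122,0.0008,0.01, <- 320.1
  0,0,0,0.0018,0.0045,0.0003,0.01,  0,0,0,0.0033,0.0090,0.0006,0.01,  0,0,0,0.0043,0.0138,0.0008,0.01, <- 335.1
  0,0,0,0.0006,0.0048,0.0003,0.01,  0,0,0,0.0008,0.0096,0.0006,0.01,  0,0,0,0.0006,0.0144,0.0008,0.01, <- 350.1
```

Call:
move_arm(
  plan=[0,0,0,0.0006,-0.0048,0.0003,0.01,0,0,0,0.0017,-0.0095,0.0006,0.01,0,0,0,0.0031,-0.0141,0.0008,0.01],
)

```text
clock: 17.2
position: [0.5698, 0.0916, 0.3928]
ee_rot: [0.999, -0.045, 0.0, 0.0]
ft_force: [-1.2, -0.1, 6.5]
grip_width: 0.288
grasp_force: 29.8
```

Call:
move_arm(
  plan=[0,0,0,0.0019,-0.0044,0.0003,0.01,0,0,0,0.0041,-0.0087,0.0006,0.01,0,0,0,0.0067,-0.0128,0.0008,0.01],
)

```text
clock: 17.58
position: [0.5776, 0.1038, 0.392]
ee_rot: [0.999, -0.045, 0.0, -0.0]
ft_force: [-0.4, -0.3, 6.5]
grip_width: 0.282
grasp_force: 29.8
```

Call:
move_arm(
  plan=[0,0,0,0.0029,-0.0038,0.0003,0.01,0,0,0,0.0062,-0.0074,0.0006,0.01,0,0,0,0.0098,-0.0106,0.0008,0.01],
)

```text
clock: 17.95
position: [0.5884, 0.1135, 0.3912]
ee_rot: [0.999, -0.045, 0.0, -0.0]
ft_force: [-1.1, 1.4, 6.2]
grip_width: 0.285
grasp_force: 29.8
```

Call:
move_arm(
  plan=[0,0,0,0.0038,-0.0029,0.0003,0.01,0,0,0,0.0079,-0.0055,0.0006,0.01,0,0,0,0.0122,-0.0077,0.0008,0.01],
)

```text
clock: 18.32
position: [0.6013, 0.1201, 0.3904]
ee_rot: [0.999, -0.045, 0.0, -0.0]
ft_force: [-0.4, 1.1, 5.7]
grip_width: 0.285
grasp_force: 29.8
```

Call:
move_arm(
  plan=[0,0,0,0.0045,-0.0018,0.0003,0.01,0,0,0,0.009,-0.0033,0.0006,0.01,0,0,0,0.0138,-0.0043,0.0008,0.01],
)

```text
clock: 18.7
position: [0.6151, 0.1233, 0.3898]
ee_rot: [0.999, -0.045, -0.0, -0.0]
ft_force: [-4.4, 1.6, 9.2]
grip_width: 0.286
grasp_force: 30.2
```

Call:
move_arm(
  plan=[0,0,0,0.0048,-0.0006,0.0003,0.01,0,0,0,0.0096,-0.0008,0.0006,0.01,0,0,0,0.0144,-0.0006,0.0008,0.01],
)

```text
clock: 19.08
position: [0.6291, 0.123, 0.389]
ee_rot: [0.999, -0.044, -0.001, -0.0]
ft_force: [-6.0, 2.2, 11.4]
grip_width: 0.288
grasp_force: 30.2
```

Touch came between 245° and 260°, about 252°, so the target is about 343°.

Call:
move_arm(
  plan=[0,0,0,0.0048,0.0006,0.0003,0.01,0,0,0,0.0095,0.0017,0.0006,0.01,0,0,0,0.0141,0.0031,0.0008,0.01],
)

```text
clock: 19.45
position: [0.6428, 0.119, 0.3881]
ee_rot: [0.999, -0.044, -0.001, -0.001]
ft_force: [-5.3, 2.7, 8.4]
grip_width: 0.282
grasp_force: 30.1
```

Call:
move_arm(
  plan=[0,0,0,0.0044,0.0019,0.0003,0.01,0,0,0,0.0087,0.0041,0.0006,0.01,0,0,0,0.0128,0.0067,0.0008,0.01],
)

```text
clock: 19.82
position: [0.6549, 0.1117, 0.3874]
ee_rot: [0.999, -0.044, -0.001, -0.001]
ft_force: [-4.5, 5.7, 8.0]
grip_width: 0.279
grasp_force: 30.0
```

Call:
move_arm(
  plan=[0,0,0,0.0038,0.0029,0.0003,0.01,0,0,0,0.0074,0.0062,0.0006,0.01,0,0,0,0.0106,0.0098,0.0008,0.01],
)

```text
clock: 20.2
position: [0.6647, 0.1014, 0.3866]
ee_rot: [0.999, -0.044, -0.0, -0.002]
ft_force: [-1.8, 7.2, 7.2]
grip_width: 0.289
grasp_force: 30.1
```

Call:
move_arm(
  plan=[0,0,0,0.0029,0.0038,0.0003,0.01,0,0,0,0.0055,0.0079,0.0006,0.01,0,0,0,0.0077,0.0122,0.0008,0.01],
)

```text
clock: 20.58
position: [0.6714, 0.0888, 0.3859]
ee_rot: [0.999, -0.043, 0.0, -0.002]
ft_force: [-0.2, 7.8, 6.0]
grip_width: 0.283
grasp_force: 30.2
```

Call:
move_arm(
  plan=[0,0,0,0.0018,0.0045,0.0003,0.01,0,0,0,0.0027,0.0072,0.0004,0.01,0,0,0,0.0027,0.0072,0.0004,0.01,0,0,0,0.0027,0.0072,0.0004,0.01],
)

```text
clock: 21.08
position: [0.6737, 0.0812, 0.3855]
ee_rot: [0.999, -0.044, 0.0, -0.002]
ft_force: [0.6, 7.3, 6.2]
grip_width: 0.284
grasp_force: 30.3
```

Call:
move_arm(
  plan=[0,0,0,0.0008,0.0026,0.0001,0.01,0,0,0,0.0008,0.0026,0.0001,0.01],
)

```text
clock: 21.32
position: [0.6742, 0.0786, 0.3854]
ee_rot: [0.999, -0.044, 0.0, -0.002]
ft_force: [1.0, 7.7, 6.5]
grip_width: 0.282
grasp_force: 30.4
```

Call:
move_arm(
  plan=[0,0,0,0,0,0,0.05,0,0,0,0,0,0,0.06,0,0,0,0,0,0,0.06,0,0,0,0,0,0,0.06,0,0,0,0,0,-0.03,0.06,0,0,0,0,0,-0.07,0.06,0,0,0,0,0,-0.1,0.06,0,0,0,-0.06,0,-0.1,0.06,0,0,0,-0.12,0,-0.1,0.06,0,0,0,-0.18,0,-0.1,0.06,0,0,0,-0.2,0,-0.1,0.06,0,0,0,-0.2,0,-0.1,0.06],
)

```text
clock: 22.82
position: [0.4743, 0.0943, 0.4852]
ee_rot: [0.999, -0.045, 0.001, 0.001]
ft_force: [0.8, -0.5, 0.3]
grip_width: 0.702
grasp_force: 0.0
```

```bash
python3 - <<'E'
from h import *
c=manip.camera("scene")
cv2.imwrite("pics/s5.png",cv2.resize(c["color"][180:300,240:420,::-1],(800,533),interpolation=cv2.INTER_CUBIC))
o=manip.get_obs();print(o["clock"],o["position"],o["ft_force"])
for l in("knob_centre","crank_hub"):
    for d in manip.tip_of(c,l)[:1]: print(l,d["conf"],w(c,d["position"]).round(4))
E
```

```text
22.875 [0.4752813  0.09380978 0.48494727] [ 0.83809919 -0.12390689  0.77728979]
knob_centre 0.58 [0.6722 0.0859 0.2312]
crank_hub 0.61 [0.6183 0.0638 0.2033]
```

View pics/s5.png

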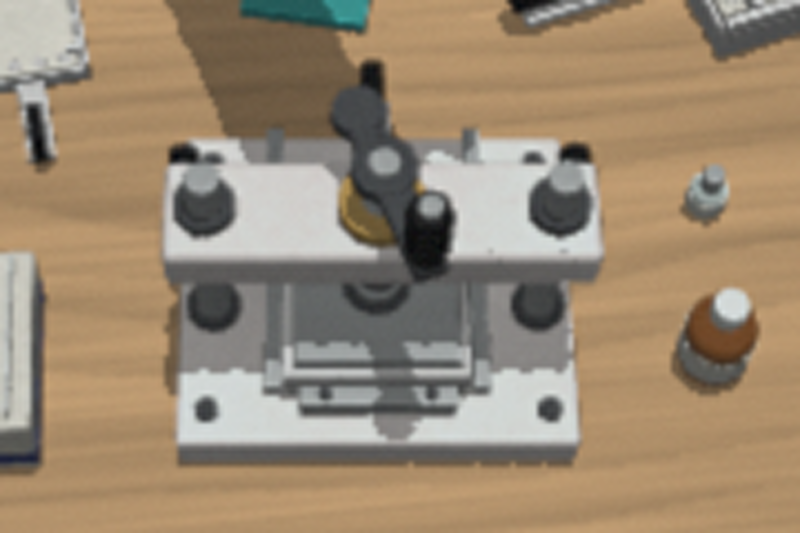

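The foot is down on the disc at crop (377,290), and the tray is still home. The knob at (430,225) looks to have sprung back somewhat, so I'll measure its angle.

```bash
python3 - <<'E'
from h import *
c=manip.camera("top");s=manip.camera("scene")
cv2.imwrite("pics/top6.png",c["color"][:,:,::-1])
a=cv2.imread("pics/top0.png",0);b=cv2.imread("pics/top6.png",0);e=cv2.imread("pics/scene0.png",0);g=cv2.cvtColor(s["color"],cv2.COLOR_RGB2GRAY)
def mt(A,B,u,v,h=6):
    u,v=round(u),round(v);T=A[v-h:v+h+1,u-h:u+h+1];S=B[v-h-14:v+h+15,u-h-14:u+h+15]
    k=4;T=cv2.resize(T,None,fx=k,fy=k,interpolation=3);S=cv2.resize(S,None,fx=k,fy=k,interpolation=3)
    r=cv2.matchTemplate(S,T,cv2.TM_CCOEFF_NORMED);_,m,_,l=cv2.minMaxLoc(r);return round(m,2),np.array(l)/k-14
print("top knob",mt(a,b,304.7,159.2),"hub",mt(a,b,312.8,183.2))
print("sc knob",mt(e,g,338.9,221),"hub",mt(e,g,326.9,211.4))
# predicted shift of knob top for final angles
C=np.array([.62,.0675])
def P(th,z): t=np.radians(th);return np.r_[C+.0552*np.array([np.cos(t),np.sin(t)]),z]
for cam in(c,s):
  p0=proj(cam,P(19.7,.271))[0]; print("hub pred",(proj(cam,[*C,.202])-proj(cam,[*C,.2226]))[0].round(1))
  for th in(12,15,18,21,24,27): print(th,(proj(cam,P(th,.271-.02*(360+19.7-th)/360))[0]-p0).round(1))
E
```

```text
top knob (0.89, array([2., 2.])) hub (0.39, array([-7., 14.]))
sc knob (0.92, array([-2.,  5.])) hub (0.96, array([0., 4.]))
hub pred [0.  1.9]
12 [2.9 1.5]
15 [1.8 1.8]
18 [0.8 2.1]
21 [-0.3  2.4]
24 [-1.3  2.9]
27 [-2.3  3.3]
hub pred [-0.3  4.4]
12 [-3.7  5.6]
15 [-2.4  5.2]
18 [-1.2  4.7]
21 [0.  4.2]
24 [1.2 3.6]
27 [2.3 3. ]
```

The knob settled at about 15°, a spring-back of about 3°. That is about 87° past the estimated touch, and the arm is clear. Handing in.

```bash
python3 -c "
from workcell import manip
print(manip.hand_in())"
```

```text
the job is handed in; nothing more can be done
None
```

I handed the job in with the tray home against the stop and the screw left about 87° (±8°) past the felt touch, arm clear and bystanders untouched; mid-slide, downward hand pressure briefly raised the push on the tray to about 24 N, until I eased it.

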